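# Click the carrying handle into the remote caddy and tug-test it

### The arm

A 7-joint arm with a two-finger parallel gripper is mounted at the origin on the work surface. World frame = base frame: x ahead of the robot, y to its left, z up, the work surface at z = 0. Lengths are in m, angles in degrees, forces in N, time in s.
With the tool pointing down it reaches from about 0.425 to 1.025 m from the base axis. Payload 9.4 kg.
Tool frame: the origin (TCP) lies on the front face of the gripper's body, between the roots of the fingers; the fingertips stand 73 mm ahead of it and the grasp point (between the pads) lies 54 mm ahead of it (ctrl.tip_extent is the distance from the TCP to the fingertips, in m); z points along the fingers, y is the line along which they close (so a half turn about z gives the same grasp; the last joint's range is limited). The gripper opens to 85 mm and grips with 20 to 120 N. Pads are 22 mm wide; open, the fingers measure 114 mm over their backs; the gripper's body (76 mm by 85 mm) begins 54 mm behind the grasp point. The pads swing forward as they close: fully open they stand 13 mm farther back than shut.
Start: joints at [59.261, 34.337, -0.143, 91.639, 0.103, 54.024, -4.572], TCP at [0.322, -0.65, 0.304] pointing down, gripper open.
Joint ranges: [-147.43, 147.43], [-19.82, 112.94], [-74.19, 73.91], [6.32, 146.72], [-59.91, 239.91], [6.04, 106.73], [-150.56, 150.56]. Speed limits (degrees/s): [127.2, 127.2, 172.46, 172.46, 180, 180, 180].

### API

Orientations are given as [roll, pitch, yaw] about the fixed x, y, z axes, in that order (R = Rz(yaw) Ry(pitch) Rx(roll)).
In Python, from plant import ctrl gives the robot as it stands.
- The arm moves only by the tool drive_effector, called as name(argument=value, ...), one argument or row to a line, values as JSON. Schema: {"type":"object","properties":{"offsets":{"type":"array","items":{"type":"array","items":{"type":"number"},"minItems":4,"maxItems":4},"minItems":1,"maxItems":10},"finger_gap":{"type":"number"},"only":{"type":"string"},"quiet":{"type":"boolean"},"lines":{"type":"string"}},"required":["offsets"],"additionalProperties":false}. offsets is a list of rows, 1 to 10 of them, each of 4 numbers: dx, dy, dz in m, then a turn about the tool's z in degrees; each row is the pose to reach, as a shift and turn from the pose commanded when the call began, along the tool's axes at that moment; what a row does not reach only later rows make up. A row lasts 1/10 s, in which the tool goes at most 0.05 m and 8.59 degrees, less where a joint would pass 70% of its speed; a pose out of reach is approached as far as the arm can. finger_gap is the opening from 0.0 (shut) to 1.0 (fully open), set as the call begins (left out keeps the last). The fingers move at their own pace and stop on an object; the grip force is fixed at half the most. Time passes only in rows, so rows that do not move let the fingers close. The tool returns the time, the measured TCP pose, the force, the opening and the grip force at its end. only (a regular expression) keeps the lines of the reply that match it, lines (a string "A,B") keeps lines A to B, and quiet returns only ok. Input that does not fit is refused with a message, and nothing moves.
- ctrl.get_obs(): the state, without advancing time (a new reading comes with each control period).
- ctrl.capture(name): name is "scene" or "top" or "wrist"; returns a dict with "pixels" (420x560x3 uint8, red, green, blue), "fx", "fy", "cx", "cy" (pixels), "world_from_camera" (4x4, takes a point from camera to world coordinates); the wrist camera has in their place "tool_from_camera" (4x4, takes a point from camera to tool coordinates, whose origin is the TCP and whose axes are the flange's). Camera axes: x right, y down, z forward; pixel columns grow to the right and rows downward; lengths in m; the calibration is good to about 2 mm. A picture is of the moment at which its call begins: read the wrist's pose just before it. There is no depth.
- ctrl.sign_off(): hands the job in; it is judged then, once.
The state is a dict: "clock": time; "qpos": joint angles; "joint_velocities": joint speeds; "effort": joint torques, N m; "ee_pos": TCP position; "tcp_rot": TCP orientation; "ft_force": force on the tool from outside, world axes, zero at the start; "wrist_torque": the same for the moment, N m; "opening": opening from 0.0 (shut) to 1.0 (fully open); "gripper_force": force on a finger pad.
Only numpy, scipy, OpenCV 4.12 (cv2) and the standard library are available. Lean on these libraries where they do the work, as an engineer would, in place of code of your own. Each camera call takes 0.05 s, during which the arm holds its last target. There are 200 camera calls.

### The job

Take the carrying handle out of the wooden stand and push it stem first into the metal socket in the middle of the remote-control caddy until it clicks fully home, flange flat on the socket, without ramming it. Then prove that it will carry the loaded caddy: pull it straight up with about 12 N, never more than 20 N so as not to strain the catch, and keep that pull for a second. Let it settle back fully home, let go, and do not disturb the remotes or the mug.

Things in the scene. Friction and masses are not known exactly. Their poses are not given: they have to be found in the camera images.
- handle: Loose carrying handle, about 120 g, upright, 98 mm tall. Origin: centre of the stem's lower end, z up. Round steel stem 50 mm long, 18 mm thick, lowest 13 mm tapered to 8 mm; neck 15 to 31 mm up. Then steel flange 30 mm wide, 4 mm thick; then black grip block 44 mm (x) x 20 mm (y) x 44 mm tall. Starts in the stand's hole, flange resting on the stand. Any yaw is right in the socket.
- handle_grip (a point): A good point to hold the handle: on its axis, 79 mm above its lower end, in the middle of the grip block (20 mm thick along y); the axes are the handle's.
- handle_flange (a point): Centre of the underside of the handle's flange, 50 mm above its lower end; fully home it lies on the point socket.
- socket (a point): Centre of the socket's mouth, on top of the aluminium boss (46 x 46 mm, 56 mm high) in the caddy's middle; z up. Hole 21 mm wide, 56 mm deep. A sprung catch in it takes the stem: the last 20 mm of the push need up to about 10 N, then it clicks and the flange stops hard on the boss. Once caught, a pull lifts it a little (under 3 mm) against the catch's stiff spring; it sinks back when let go.
- caddy: The caddy, fixed to the table: a grey open tray 180 mm (its x) by 190 mm (its y), walls 36 mm high, with the socket boss in its middle and a compartment with a remote either side. Origin: centre of its underside, on the table.
- stand: Fixed light-wood block 70 x 90 mm (its x, y), 56 mm high, with one upright hole 21 mm wide through its middle, in which the handle is parked. Origin: centre of its underside, on the table.
- remote_a: Black remote 150 x 44 x 18 mm lying in the caddy's +y compartment. Leave alone. Origin: centre of its underside.
- remote_b: Grey remote 135 x 40 x 18 mm lying in the caddy's -y compartment. Leave alone. Origin: centre of its underside.
- remote_c: Black remote 190 x 48 x 18 mm lying on the table. Leave alone. Origin: centre of its underside.
- mug: White mug, 80 mm wide and 90 mm tall, on the table. Leave alone. Origin: centre of its underside.

How it is judged:
By the outcome, as a careful person would: the job done as asked, in the order asked, and still so for the second after the job is handed in, with the robot touching nothing.
It also fails if it takes over 54 s, if anything falls off the work surface, if the arm or the gripper's body presses on something with over 40 N, if the wrist force passes 120 N, or if a joint passes its speed limit or range.

## Working session

There is one attempt and no reset: what is moved stays moved. The work goes in short steps, Python scripts to look and compute and a tool call to move; the robot and the scene stay as the last step left them, time stands still between calls to the robot, and variables do not carry over. Pictures are saved under pics/ and viewed, at most 10 in all, crops included, and the job is handed in when it is done.

```bash
ls; mkdir -p pics
```

Run:
```python
from plant import ctrl
import cv2
o=ctrl.get_obs(); print(o['clock'],o['ee_pos'],o['tcp_rot'],o['ft_force'])
for n in("scene","top"):
    c=ctrl.capture(n); cv2.imwrite(f'pics/{n}0.png',c['pixels'][:,:,::-1]); print(n,c['fx'],c['cx'],c['cy'],c['world_from_camera'])
```

```text
pics
plant.py
0.0 [ 0.3215739  -0.64937314  0.30299777] [-1.79908935e+02  8.57757930e-03  2.63488757e+01] [-0.1382074   0.11879921  0.01034792]
scene 434.3365743919415 282.44436480806417 213.3985859691465 [[-0.73047378  0.55417524 -0.39912136  0.93690477]
 [ 0.68279282  0.60478067 -0.40991988  0.28503385]
 [ 0.01421344 -0.57195292 -0.8201633   0.80324744]
 [ 0.          0.          0.          1.        ]]
top 477.21471441550244 272.44586205245923 204.20166183377484 [[-0.00192784 -0.98975832  0.14274017  0.43798649]
 [-0.9997253  -0.00142661 -0.02339431 -0.04291974]
 [ 0.02335835 -0.14274606 -0.98948368  1.09923932]
 [ 0.          0.          0.          1.        ]]
```

View pics/scene0.png

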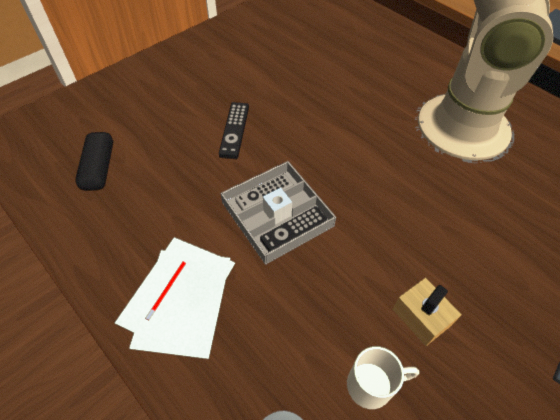

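View pics/top0.png

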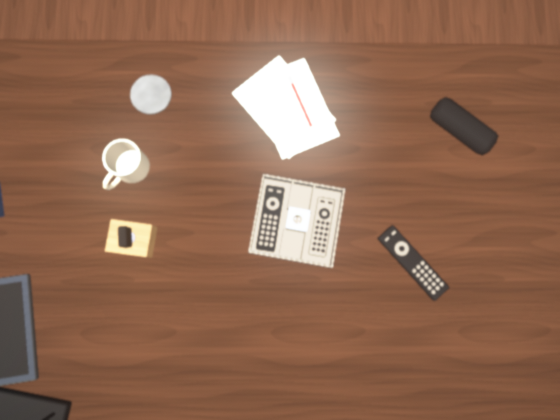

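The scene view shows the handle at (434,299) in the stand at (429,308), and the socket at (279,203). In the top view the handle is at (125,237), the stand at (130,238), and the socket boss at (298,219). The mug is close to the stand.

Create h.py:
```python
import numpy as np, cv2
def ray(c,uv,z,key='world_from_camera',T=None):
    T=c[key] if T is None else T
    d=T[:3,:3]@np.array([(uv[0]-c['cx'])/c['fx'],(uv[1]-c['cy'])/c['fy'],1]); o=T[:3,3]
    return o+d*(z-o[2])/d[2]
def proj(c,p,T=None):
    T=c['world_from_camera'] if T is None else T
    q=T[:3,:3].T@(np.array(p)-T[:3,3]); return q[:2]/q[2]*[c['fx'],c['fy']]+[c['cx'],c['cy']]
```

Run:
```python
from plant import ctrl
from h import *
for n,boxes in (("top",{'st':(95,212,165,262),'boss':(280,200,318,240)}),("scene",{'st':(390,270,470,350),'boss':(258,180,300,228)})):
    c=ctrl.capture(n); im=c['pixels'].astype(int)
    for k,(a,b,x,y) in boxes.items():
        s=im[b:y,a:x]
        if k=='st':
            m=(s[...,0]>130)&(s[...,0]-s[...,2]>40); bl=(s.max(2)<60)&(s[...,0]-s[...,2]<15)
            for mm,zz,nm in((m,.056,'wood'),(bl,.104,'black')):
                cs,_=cv2.findContours(mm.astype(np.uint8),0,1); q=max(cs,key=cv2.contourArea)
                r=cv2.minAreaRect(q+[[a,b]]); P=cv2.boxPoints(r)
                print(n,nm,np.round(r[0],1),np.round(r[1],1),cv2.contourArea(q)); print(np.round([ray(c,p,zz) for p in P],4)[:,:2].tolist(), ray(c,r[0],zz))
        else:
            print(n,'boss ctr guess',ray(c,((298,219) if n=='top' else (279,201)),.056))
    crops=[cv2.resize(c['pixels'][b:y,a:x],(390,390),interpolation=2) for a,b,x,y in boxes.values()]
    cv2.imwrite(f'pics/{n}1.png',np.hstack(crops)[:,:,::-1])
a=cv2.imread('pics/top1.png');b=cv2.imread('pics/scene1.png')
cv2.imwrite('pics/crop.png',cv2.resize(np.vstack([a,b]),(600,600)))
```

```text
top wood [129.5 236.5] [49. 69.] 3381.0
[[0.5707, 0.3203], [0.5709, 0.1703], [0.4642, 0.167], [0.4644, 0.3149]] [0.51713073 0.24322444 0.056     ]Traceback (most recent call last):
  File "<stdin>", line 10, in <module>
ValueError: max() iterable argument is empty
```

Run:
```python
from plant import ctrl
from h import *
c=ctrl.capture("top"); print(c['pixels'].dtype,c['pixels'][237,[100,112,125,140,150,160]],c['pixels'][219,290:306:3])
cr=[]
for n,bs in (("top",((95,212,165,262),(278,197,320,242))),("scene",((390,270,470,350),(255,180,303,228)))):
    im=ctrl.capture(n)['pixels']
    cr.append(np.hstack([cv2.resize(im[b:y,a:x],(400,300),interpolation=2) for a,b,x,y in bs]))
cv2.imwrite('pics/crop.png',np.vstack(cr)[:,:,::-1])
```

```text
uint8 [[146 100  72]
 [251 237 184]
 [ 88  75  67]
 [253 242 192]
 [203 165 117]
 [143  96  70]] [[254 254 255]
 [247 244 240]
 [243 237 229]
 [248 244 240]
 [251 251 249]
 [254 255 255]]
```

View pics/crop.png

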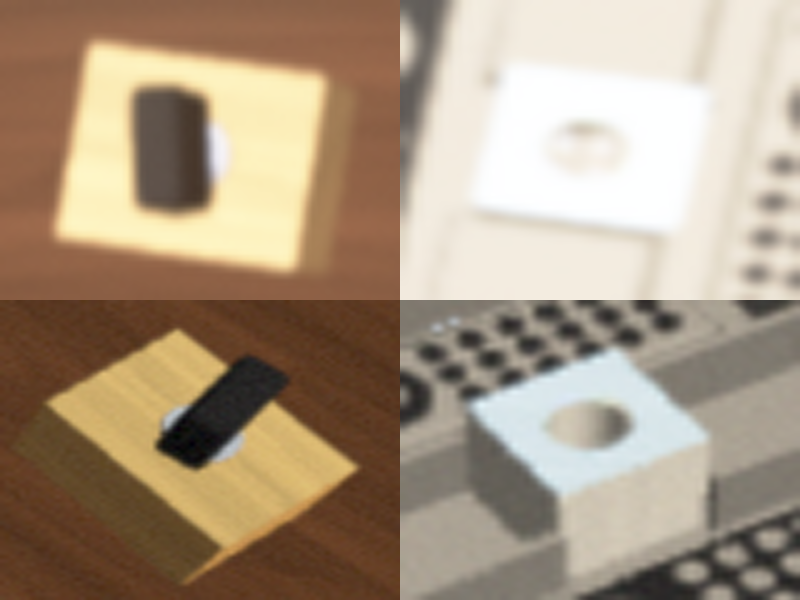

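The crops show the stand's top face, the dark grip block, and the boss's bright top with its hole. In the top view the stand is around (128,238) and the boss around (298,219). Next I'll measure these with masks.

Run:
```python
from plant import ctrl
from h import *
def quad(c,m,box,z,nm):
    a,b,x,y=box; mm=np.zeros(m.shape,np.uint8); mm[b:y,a:x]=m[b:y,a:x]
    mm=cv2.morphologyEx(mm,cv2.MORPH_CLOSE,np.ones((3,3)))
    cs,_=cv2.findContours(mm,0,1); q=cv2.convexHull(max(cs,key=cv2.contourArea))
    r=cv2.approxPolyN(q,4,-1,True)[0].astype(float)
    P=np.array([ray(c,p,z)[:2] for p in r]); e=np.roll(P,-1,0)-P
    print(nm,np.round(r,1).tolist(),'ctr',P.mean(0).round(4),'len',np.linalg.norm(e,axis=1).round(4),'ang',np.degrees(np.arctan2(e[:,1],e[:,0])).round(1))
t=ctrl.capture("top"); I=t['pixels'].astype(int); 
quad(t,I[...,2]>140,(95,212,165,262),.056,'top stand')
quad(t,I.min(2)>236,(280,198,316,240),.056,'top boss')
quad(t,(I.max(2)<150)&(I[...,0]-I[...,2]<28),(113,222,138,250),.09,'top grip')
s=ctrl.capture("scene"); I=s['pixels'].astype(int)
h=cv2.cvtColor(s['pixels'],cv2.COLOR_RGB2HSV)
quad(s,((I[...,0]>150)|(I.max(2)<45)&(I[...,0]-I[...,2]<12)),(390,270,470,345),.056,'scene stand')
quad(s,(I[...,2]>I[...,0]+5)&(I.min(2)>150),(256,182,302,228),.056,'scene boss')
quad(s,(I.max(2)<60)&(I[...,0]-I[...,2]<14),(415,278,452,320),.09,'scene grip')
for nm,p in(('boss',proj(s,(.6,-.09,.056))),):print(p)
```

```text
Traceback (most recent call last):
cv2.error: OpenCV(4.12.0) :-1: error: (-5:Bad argument) in function 'approxPolyN'
> Overload resolution failed:
>  - Argument 'epsilon_percentage' must be float, not bool
>  - Argument 'epsilon_percentage' must be float, not bool
```

Add to h.py:
```python
def quad(c,m,box,z,nm):
    a,b,x,y=box; mm=np.zeros(m.shape,np.uint8); mm[b:y,a:x]=m[b:y,a:x]
    mm=cv2.morphologyEx(mm,cv2.MORPH_CLOSE,np.ones((3,3)))
    cs,_=cv2.findContours(mm,0,1); q=cv2.convexHull(max(cs,key=cv2.contourArea))
    r=cv2.approxPolyN(q,4)[0].astype(float)
    P=np.array([ray(c,p,z)[:2] for p in r]); e=np.roll(P,-1,0)-P
    print(nm,np.round(r,1).tolist(),'ctr',P.mean(0).round(4),'len',np.linalg.norm(e,axis=1).round(4),'ang',np.degrees(np.arctan2(e[:,1],e[:,0])).round(1))
```

Run:
```python
from plant import ctrl
from h import *
t=ctrl.capture("top"); I=t['pixels'].astype(int); 
quad(t,I[...,2]>140,(95,212,165,262),.056,'top stand')
quad(t,I.min(2)>236,(280,198,316,240),.056,'top boss')
quad(t,(I.max(2)<150)&(I[...,0]-I[...,2]<28),(113,222,138,250),.09,'top grip')
s=ctrl.capture("scene"); I=s['pixels'].astype(int)
quad(s,((I[...,0]>150)|(I.max(2)<45)&(I[...,0]-I[...,2]<12)),(390,270,470,345),.056,'scene stand')
quad(s,(I[...,2]>I[...,0]+5)&(I.min(2)>150),(256,182,302,228),.056,'scene boss')
quad(s,(I.max(2)<60)&(I[...,0]-I[...,2]<14),(415,278,452,320),.09,'scene grip')
```

```text
top stand [[152.0, 225.0], [146.0, 257.0], [104.0, 251.0], [110.0, 219.0]] ctr [0.514  0.2463] len [0.0702 0.0916 0.0702 0.0925] ang [171.4  81.8  -7.9 -98.1]
top boss [[311.0, 210.0], [307.0, 231.0], [285.0, 227.0], [288.0, 205.0]] ctr [ 0.5574 -0.1233] len [0.0475 0.0491 0.0493 0.052 ] ang [ 168.5   79.7   -8.1 -102.3]
top grip [[131.0, 228.0], [131.0, 245.0], [120.0, 245.0], [119.0, 228.0]] ctr [0.5146 0.2428] len [0.0358 0.0229 0.0359 0.0251] ang [-177.7   90.     5.8  -90. ]
scene stand [[462.0, 316.0], [430.0, 342.0], [399.0, 296.0], [434.0, 271.0]] ctr [0.5124 0.2465] len [0.0828 0.0955 0.0922 0.0965] ang [  -7.7 -107.6  171.6   66.8]
scene boss [[291.0, 201.0], [273.0, 211.0], [262.0, 197.0], [281.0, 187.0]] ctr [ 0.5563 -0.1244] len [0.0465 0.0439 0.0494 0.0436] ang [ -8.2 -99.7 171.2  76.5]
scene grip [[447.0, 290.0], [429.0, 314.0], [420.0, 308.0], [439.0, 285.0]] ctr [0.5184 0.2446] len [0.0613 0.0175 0.0613 0.0158] ang [   4.7  -81.7 -176.9   98.8]
```

Add to h.py:
```python
def to(o,p,yaw=None):
    from scipy.spatial.transform import Rotation as R
    d=R.from_euler('xyz',o['tcp_rot'],degrees=True).inv().apply(np.array(p)-o['ee_pos'])
    print('at',np.round(o['ee_pos'],4),np.round(o['tcp_rot'],2),'tool delta',d.round(4),'turn',None if yaw is None else round(o['tcp_rot'][2]-yaw,2),'F',np.round(o['ft_force'],1),'t',o['clock'])
```

```text
(no output)
```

drive_effector(
  offsets=[
    [0.44, -0.27, 0, 22],
    [0.44, -0.27, 0, 22],
    [0.44, -0.27, 0, 22],
    [0.44, -0.27, 0, 22],
    [0.44, -0.27, 0, 22],
    [0.44, -0.27, 0, 22],
    [0.44, -0.27, 0, 22],
    [0.44, -0.27, 0, 22],
    [0.44, -0.27, 0, 22],
    [0.44, -0.27, 0, 22],
  ],
  finger_gap=1.0,
)

```text
clock: 1.45
ee_pos: [0.5885, -0.2244, 0.3042]
tcp_rot: [180.0, -0.0, 4.3]
ft_force: [1.0, -0.3, -0.3]
opening: 1.003
gripper_force: 0.0
```

```bash
python3 -c "
from plant import ctrl
from h import *
to(ctrl.get_obs(),(.514,.246,.28),4)"
```

```text
at [ 0.5885 -0.2244  0.3042] [ 1.7998e+02 -3.0000e-02  4.3400e+00] tool delta [-0.0386 -0.4747  0.024 ] turn 0.34 F [ 1.  -0.3 -0.3] t 1.45
```

drive_effector(
  offsets=[
    [-0.024, -0.102, 0, 0],
    [-0.024, -0.102, 0, 0],
    [-0.024, -0.102, 0, 0],
    [-0.024, -0.102, 0, 0],
  ],
)

```text
clock: 1.85
ee_pos: [0.5559, -0.1246, 0.3042]
tcp_rot: [-180.0, -0.0, 4.5]
ft_force: [0.3, -1.5, 0.5]
opening: 0.998
gripper_force: 0.0
```

Run:
```python
from plant import ctrl
from h import *
from scipy.spatial.transform import Rotation as R
o=ctrl.get_obs(); c=ctrl.capture('wrist')
T=np.eye(4);T[:3,:3]=R.from_euler('xyz',o['tcp_rot'],degrees=True).as_matrix();T[:3,3]=o['ee_pos'];T=T@c['tool_from_camera']
print('boss at px',proj(c,(.557,-.124,.056),T),c['fx'],T.round(3).tolist())
to(o,(.514,.246,.26),4)
cv2.imwrite('pics/w1.png',c['pixels'][:,:,::-1]); np.savez('w1.npz',T=T,px=c['pixels'],k=[c['fx'],c['fy'],c['cx'],c['cy']])
```

```text
boss at px [284.20076789 187.9008629 ] 377.2782755965691 [[0.079, -0.962, -0.26, 0.622], [-0.997, -0.076, -0.02, -0.119], [-0.0, 0.26, -0.966, 0.374], [0.0, 0.0, 0.0, 1.0]]
at [ 0.5559 -0.1246  0.3042] [-1.7999e+02 -2.0000e-02  4.5400e+00] tool delta [-0.0125 -0.3728  0.0443] turn 0.54 F [ 0.3 -1.5  0.5] t 1.85
```

View pics/w1.png

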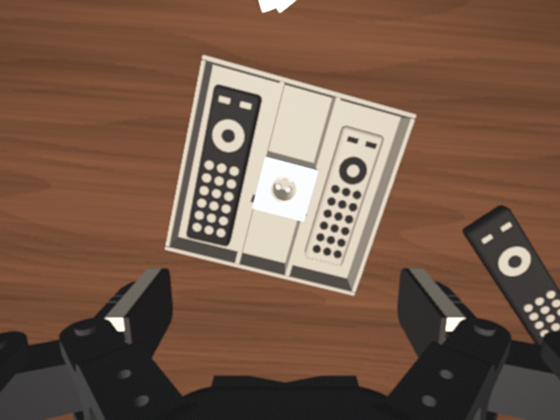

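The wrist view shows the socket hole at about (284,188), exactly where my estimate projects. Moving on to the handle.

drive_effector(
  offsets=[
    [-0.012, -0.373, 0.03, 0],
    [-0.012, -0.373, 0.03, 0],
    [-0.012, -0.373, 0.03, 0],
    [-0.012, -0.373, 0.03, 0],
    [-0.012, -0.373, 0.03, 0],
    [-0.012, -0.373, 0.03, 0],
    [-0.012, -0.373, 0.03, 0],
    [-0.012, -0.373, 0.03, 0],
    [-0.012, -0.373, 0.03, 0],
  ],
)

```text
clock: 2.8
ee_pos: [0.5162, 0.2479, 0.2734]
tcp_rot: [-179.9, -0.0, 4.5]
ft_force: [1.1, -1.3, -0.5]
opening: 0.999
gripper_force: 0.0
```

Run:
```python
from plant import ctrl
from h import *
from scipy.spatial.transform import Rotation as R
w=np.load('w1.npz'); I=w['px'].astype(int); c=dict(zip(('fx','fy','cx','cy'),w['k']))
c['world_from_camera']=w['T']; quad(c,I.min(2)>235,(245,150,325,225),.056,'wrist boss')
s=I[170:206,268:300]; ys,xs=np.nonzero(s.min(2)<225); print('hole',xs.mean()+268,ys.mean()+170,ray(c,(xs.mean()+268,ys.mean()+170),.056))
o=ctrl.get_obs(); c=ctrl.capture('wrist')
T=np.eye(4);T[:3,:3]=R.from_euler('xyz',o['tcp_rot'],degrees=True).as_matrix();T[:3,3]=o['ee_pos'];T=T@c['tool_from_camera']
print('grip top px',proj(c,(.514,.246,.104),T),'flange',proj(c,(.514,.246,.06),T))
to(o,(.514,.246,.142),4)
cv2.imwrite('pics/w2.png',c['pixels'][:,:,::-1]); np.savez('w2.npz',T=T,px=c['pixels'],k=[c['fx'],c['fy'],c['cx'],c['cy']])
```

```text
wrist boss [[318.0, 171.0], [303.0, 221.0], [252.0, 208.0], [265.0, 157.0]] ctr [ 0.5554 -0.1244] len [0.0459 0.0461 0.0459 0.0464] ang [ 169.2   79.7  -10.5 -100.3]
hole 283.0687203791469 189.71563981042655 [ 0.55533723 -0.12315399  0.056     ]
grip top px [287.72268352 217.03775254] flange [287.34966628 201.39276379]
at [0.5162 0.2479 0.2734] [-1.7993e+02 -2.0000e-02  4.5500e+00] tool delta [-0.0024  0.0019  0.1314] turn 0.55 F [ 1.1 -1.3 -0.5] t 2.8
```

View pics/w2.png

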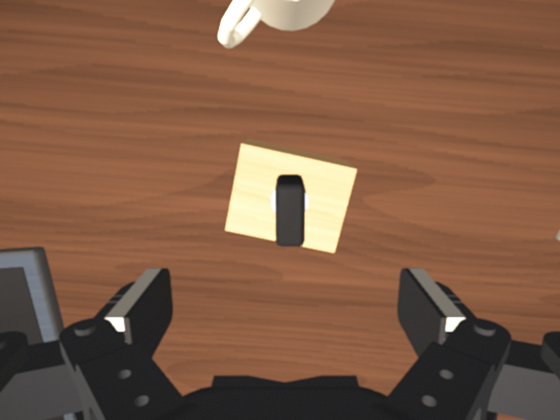

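The wrist view shows the grip block upright at x≈290, aligned with the tool, and the flange at (289,201). That puts the handle at about (0.514, 0.2447). Descending with the gripper open.

drive_effector(
  offsets=[
    [-0.0023, 0.003, 0.05, 0],
    [-0.0023, 0.003, 0.09, 0],
    [-0.0023, 0.003, 0.115, 0],
    [-0.0023, 0.003, 0.131, 0],
    [-0.0023, 0.003, 0.131, 0],
    [-0.0023, 0.003, 0.131, 0],
  ],
)

```text
clock: 3.45
ee_pos: [0.5147, 0.2397, 0.1431]
tcp_rot: [180.0, -0.0, 4.2]
ft_force: [0.7, 0.3, 0.4]
opening: 1.001
gripper_force: 0.0
```

drive_effector(
  offsets=[
    [0, 0, 0, 0],
    [0, 0, 0, 0],
    [0, 0, 0, 0],
    [0, 0, 0, 0],
    [0, 0, 0, 0],
    [0, 0, 0, 0],
    [0, 0, 0, 0],
    [0, 0, 0, 0],
  ],
  finger_gap=0.0,
)

```text
clock: 4.25
ee_pos: [0.5138, 0.2423, 0.1434]
tcp_rot: [-179.9, -0.1, 4.4]
ft_force: [-0.6, 1.9, 6.5]
opening: 0.223
gripper_force: 59.4
```

drive_effector(
  offsets=[
    [0, 0, -0.01, 0],
    [0, 0, -0.02, 0],
    [0, 0, -0.04, 0],
    [0, 0, -0.06, 0],
    [0, 0, -0.085, 0],
    [0, 0, -0.105, 0],
    [0, 0, -0.12, 0],
    [0, 0, -0.12, 0],
    [0, 0, -0.12, 0],
  ],
)

```text
clock: 5.15
ee_pos: [0.5134, 0.241, 0.2631]
tcp_rot: [180.0, -0.0, 4.3]
ft_force: [0.7, -0.1, -1.4]
opening: 0.224
gripper_force: 59.3
```

Run:
```python
from plant import ctrl
from h import *
for i in range(3):
    s=ctrl.capture('scene' if i==0 else 'top'); to(ctrl.get_obs(),(.556,-.124,.2634),4.4)
    if i==0: cv2.imwrite('pics/s2.png',s['pixels'][180:400,260:560,::-1])
```

```text
at [0.5132 0.241  0.2625] [1.7996e+02 5.0000e-02 4.3300e+00] tool delta [ 0.0151  0.3672 -0.0007] turn -0.07 F [ 0.4  0.1 -1.2] t 5.2
at [0.5131 0.2411 0.2621] [1.7995e+02 8.0000e-02 4.3300e+00] tool delta [ 0.0152  0.3673 -0.001 ] turn -0.07 F [ 0.3  0.4 -1.5] t 5.25
at [0.5132 0.2411 0.262 ] [1.7995e+02 1.0000e-01 4.3400e+00] tool delta [ 0.0151  0.3673 -0.0011] turn -0.06 F [-0.2  0.2 -1.8] t 5.3
```

View pics/s2.png

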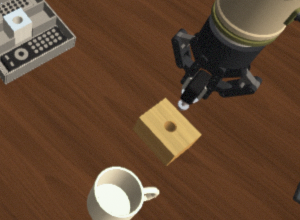

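The handle is out and held. The scene crop shows the stem under the fingers at (185,104) and the stand's hole empty. Moving it over the socket.

drive_effector(
  offsets=[
    [0.0151, 0.367, 0, 0],
    [0.0151, 0.367, 0, 0],
    [0.0151, 0.367, 0, 0],
    [0.0151, 0.367, 0, 0],
    [0.0151, 0.367, 0, 0],
    [0.0151, 0.367, 0, 0],
    [0.0151, 0.367, 0, 0],
    [0.0151, 0.367, 0, 0],
    [0.0151, 0.367, 0, 0],
    [0.0151, 0.367, 0, 0],
  ],
)

```text
clock: 6.3
ee_pos: [0.5561, -0.1231, 0.262]
tcp_rot: [-180.0, 0.1, 4.3]
ft_force: [-0.0, 0.7, -1.1]
opening: 0.228
gripper_force: 59.5
```

drive_effector(
  offsets=[
    [0, 0, 0.03, 0],
    [0, 0, 0.05, 0],
    [0, 0, 0.05, 0],
    [0, 0, 0.05, 0],
  ],
)

```text
clock: 6.7
ee_pos: [0.5565, -0.1219, 0.2128]
tcp_rot: [-180.0, 0.1, 4.5]
ft_force: [1.0, 0.4, 0.1]
opening: 0.226
gripper_force: 59.4
```

Run:
```python
from plant import ctrl
from h import *
from scipy.spatial.transform import Rotation as R
o=ctrl.get_obs(); c=ctrl.capture('wrist')
T=np.eye(4);T[:3,:3]=R.from_euler('xyz',o['tcp_rot'],degrees=True).as_matrix();T[:3,3]=o['ee_pos'];T=T@c['tool_from_camera']
to(o,(.556,-.124,.2),4.4)
e=o['ee_pos']
zt=e[2]-.054-.083
print('tip z',zt,'px tip(center)',proj(c,(e[0],e[1],zt),T),'flange',proj(c,(e[0],e[1],zt+.05),T),'socket',proj(c,(.556,-.124,.056),T))
s=ctrl.capture('scene');t=ctrl.capture('top')
print('scene tip',proj(s,(e[0],e[1],zt)),'sock',proj(s,(.556,-.124,.056)))
w=c['pixels'][100:400,130:430]; q=cv2.resize(s['pixels'][130:230,230:330],(400,400),interpolation=2)
cv2.imwrite('pics/w3.png',np.hstack([cv2.resize(w,(400,400)),q])[:,:,::-1])
cv2.imwrite('pics/s3full.png',s['pixels'][:,:,::-1])
```

```text
at [ 0.5565 -0.1219  0.2128] [-1.7996e+02  7.0000e-02  4.4600e+00] tool delta [-0.0007  0.0021  0.0128] turn 0.06 F [1.  0.4 0.1] t 6.7
tip z 0.07578105675512962 px tip(center) [284.98014414 228.18864024] flange [284.99405857 262.23092597] socket [288.29596107 219.6041131 ]
scene tip [277.55193201 194.03001716] sock [277.01127118 198.92630774]
```

View pics/w3.png

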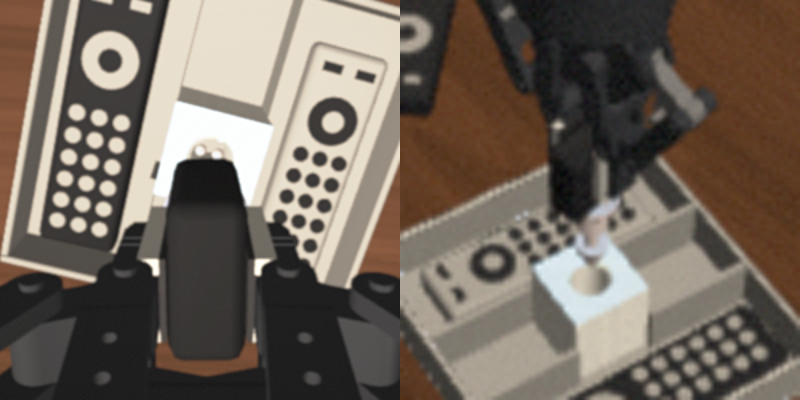

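The scene view shows the tip over the hole, tip at (277.5,194.5) and hole at (278,200). The wrist view has the hole about 2 px right of the grip centre. I'll shift about 1 mm and lower gently.

drive_effector(
  offsets=[
    [0, 0.001, 0.01, 0],
    [0, 0.001, 0.02, 0],
    [0, 0.001, 0.024, 0],
    [0, 0.001, 0.028, 0],
    [0, 0.001, 0.032, 0],
    [0, 0.001, 0.036, 0],
    [0, 0.001, 0.036, 0],
  ],
)

```text
clock: 7.55
ee_pos: [0.5564, -0.1243, 0.1763]
tcp_rot: [-180.0, 0.0, 4.3]
ft_force: [-1.1, 0.1, -1.4]
opening: 0.225
gripper_force: 59.4
```

```bash
python3 -c "
from plant import ctrl
from h import *
for i in range(2): ctrl.capture('top'); o=ctrl.get_obs(); to(o,(.556,-.124,.143),4.4); print(o['wrist_torque'])"
```

```text
at [ 0.5564 -0.1243  0.1766] [-1.80e+02  3.00e-02  4.35e+00] tool delta [-0.0004 -0.0003  0.0336] turn -0.05 F [-0.6 -0.7 -1.5] t 7.6
[-0.01743365  0.09448773 -0.02174885]
at [ 0.5565 -0.1243  0.1768] [-1.80e+02  2.00e-02  4.34e+00] tool delta [-0.0005 -0.0004  0.0338] turn -0.06 F [ 1.   1.5 -1.3] t 7.65
[-0.11008987  0.09716214 -0.07011121]
```

drive_effector(
  offsets=[
    [0, 0, 0.004, 0],
    [0, 0, 0.008, 0],
    [0, 0, 0.011, 0],
    [0, 0, 0.014, 0],
    [0, 0, 0.016, 0],
    [0, 0, 0.018, 0],
    [0, 0, 0.018, 0],
  ],
)

```text
clock: 8.35
ee_pos: [0.5565, -0.1244, 0.1586]
tcp_rot: [180.0, 0.0, 4.3]
ft_force: [-1.1, -1.9, -1.1]
opening: 0.22
gripper_force: 59.6
```

drive_effector(
  offsets=[
    [0, 0, 0.002, 0],
    [0, 0, 0.004, 0],
    [0, 0, 0.006, 0],
    [0, 0, 0.008, 0],
    [0, 0, 0.008, 0],
  ],
)

```text
clock: 8.85
ee_pos: [0.5565, -0.1244, 0.1508]
tcp_rot: [180.0, -0.0, 4.3]
ft_force: [-0.5, -1.5, -0.9]
opening: 0.223
gripper_force: 59.6
```

drive_effector(
  offsets=[
    [0, 0, 0.001, 0],
    [0, 0, 0.002, 0],
    [0, 0, 0.003, 0],
    [0, 0, 0.003, 0],
  ],
)

```text
clock: 9.25
ee_pos: [0.5565, -0.1242, 0.1475]
tcp_rot: [-180.0, 0.0, 4.4]
ft_force: [-0.0, -1.2, -2.7]
opening: 0.222
gripper_force: 59.3
```

drive_effector(
  offsets=[
    [0, 0, 0.001, 0],
    [0, 0, 0.002, 0],
    [0, 0, 0.002, 0],
  ],
)

```text
clock: 9.55
ee_pos: [0.5564, -0.1242, 0.1453]
tcp_rot: [-180.0, 0.0, 4.4]
ft_force: [0.1, -1.1, -7.6]
opening: 0.23
gripper_force: 58.6
```

drive_effector(
  offsets=[
    [0, 0, 0.0005, 0],
    [0, 0, 0.001, 0],
    [0, 0, 0.001, 0],
  ],
)

```text
clock: 9.85
ee_pos: [0.5564, -0.1242, 0.1447]
tcp_rot: [-180.0, 0.0, 4.4]
ft_force: [-1.6, -1.3, -6.8]
opening: 0.226
gripper_force: 58.8
```

drive_effector(
  offsets=[
    [0, 0, 0.0005, 0],
    [0, 0, 0.001, 0],
    [0, 0, 0.001, 0],
  ],
)

```text
clock: 10.15
ee_pos: [0.5565, -0.1243, 0.144]
tcp_rot: [180.0, 0.0, 4.3]
ft_force: [-2.2, 0.8, -1.8]
opening: 0.224
gripper_force: 59.4
```

Run:
```python
from plant import ctrl
from h import *
s=ctrl.capture('scene')
cv2.imwrite('pics/s4.png',cv2.resize(s['pixels'][150:240,220:340],(800,600),interpolation=2)[:,:,::-1])
```

```text
(no output)
```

View pics/s4.png

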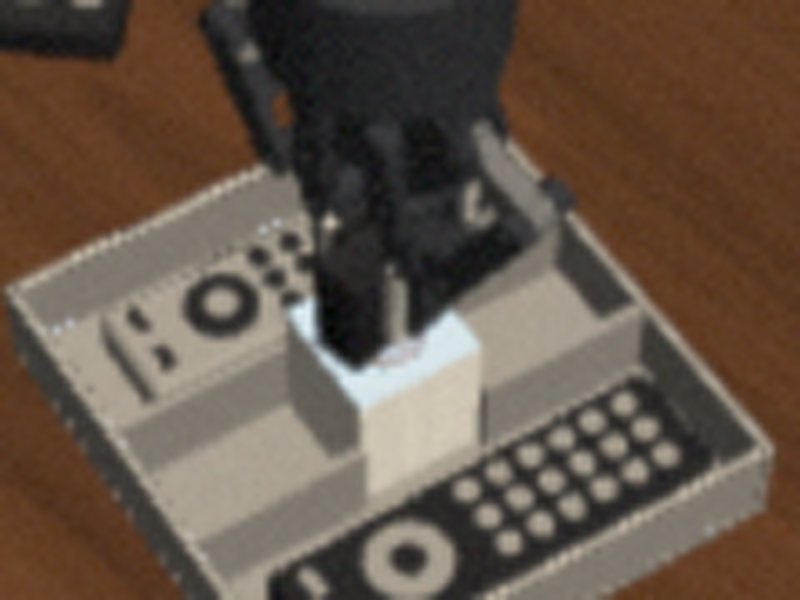

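The flange appears to sit on the boss at about (400,350) in the crop. I'll press lightly to confirm the hard stop.

drive_effector(
  offsets=[
    [0, 0, 0.0005, 0],
    [0, 0, 0.001, 0],
    [0, 0, 0.001, 0],
  ],
)

```text
clock: 10.5
ee_pos: [0.5566, -0.1244, 0.1433]
tcp_rot: [180.0, -0.0, 4.3]
ft_force: [-3.9, -0.9, 5.2]
opening: 0.228
gripper_force: 60.5
```

drive_effector(
  offsets=[
    [0, 0, 0.0005, 0],
    [0, 0, 0.0005, 0],
  ],
)

```text
clock: 10.7
ee_pos: [0.5565, -0.1244, 0.1433]
tcp_rot: [180.0, -0.0, 4.3]
ft_force: [-3.4, -0.6, 11.2]
opening: 0.228
gripper_force: 61.4
```

The hard stop is confirmed: z stays at 0.1433 while the force rises. Now a gentle pull up in small steps.

drive_effector(
  offsets=[
    [0, 0, -0.0005, 0],
    [0, 0, -0.001, 0],
    [0, 0, -0.0015, 0],
    [0, 0, -0.0015, 0],
  ],
)

```text
clock: 11.1
ee_pos: [0.5566, -0.1244, 0.1438]
tcp_rot: [180.0, 0.0, 4.3]
ft_force: [-1.8, -2.5, -1.9]
opening: 0.226
gripper_force: 59.4
```

drive_effector(
  offsets=[
    [0, 0, -0.0005, 0],
    [0, 0, -0.001, 0],
    [0, 0, -0.001, 0],
  ],
)

```text
clock: 11.4
ee_pos: [0.5565, -0.1243, 0.1446]
tcp_rot: [180.0, 0.0, 4.3]
ft_force: [-0.7, -1.3, -5.0]
opening: 0.222
gripper_force: 59.0
```

drive_effector(
  offsets=[
    [0, 0, -0.0005, 0],
    [0, 0, -0.0005, 0],
  ],
)

```text
clock: 11.6
ee_pos: [0.5565, -0.1243, 0.1451]
tcp_rot: [180.0, 0.0, 4.3]
ft_force: [-0.9, -1.3, -7.8]
opening: 0.225
gripper_force: 58.7
```

drive_effector(
  offsets=[
    [0, 0, -0.0005, 0],
    [0, 0, -0.0008, 0],
    [0, 0, -0.0008, 0],
  ],
)

```text
clock: 11.9
ee_pos: [0.5565, -0.1243, 0.1458]
tcp_rot: [-180.0, 0.0, 4.3]
ft_force: [-0.0, -2.2, -14.3]
opening: 0.226
gripper_force: 58.8
```

drive_effector(
  offsets=[
    [0, 0, 0.0001, 0],
    [0, 0, 0.0001, 0],
    [0, 0, 0.0001, 0],
    [0, 0, 0.0001, 0],
  ],
)

```text
clock: 12.3
ee_pos: [0.5565, -0.1243, 0.1459]
tcp_rot: [180.0, 0.0, 4.3]
ft_force: [0.2, -2.1, -15.0]
opening: 0.228
gripper_force: 58.8
```

drive_effector(
  offsets=[
    [0, 0, 0, 0],
    [0, 0, 0, 0],
    [0, 0, 0, 0],
    [0, 0, 0, 0],
  ],
)

```text
clock: 12.7
ee_pos: [0.5564, -0.1243, 0.146]
tcp_rot: [-180.0, 0.0, 4.3]
ft_force: [-0.8, -1.7, -16.0]
opening: 0.228
gripper_force: 58.8
```

drive_effector(
  offsets=[
    [0, 0, 0, 0],
    [0, 0, 0, 0],
    [0, 0, 0, 0],
    [0, 0, 0, 0],
    [0, 0, 0, 0],
    [0, 0, 0, 0],
    [0, 0, 0, 0],
  ],
)

```text
clock: 13.4
ee_pos: [0.5565, -0.1243, 0.146]
tcp_rot: [-180.0, 0.0, 4.3]
ft_force: [-0.8, -2.6, -15.4]
opening: 0.224
gripper_force: 58.9
```

The force crept up to about 14 N net, so I'll ease to about 12 N and hold there.

drive_effector(
  offsets=[
    [0, 0, 0.0004, 0],
    [0, 0, 0.0004, 0],
    [0, 0, 0.0004, 0],
  ],
)

```text
clock: 13.7
ee_pos: [0.5565, -0.1243, 0.1457]
tcp_rot: [180.0, 0.0, 4.3]
ft_force: [-1.6, -2.1, -12.7]
opening: 0.223
gripper_force: 58.9
```

drive_effector(
  offsets=[
    [0, 0, 0, 0],
    [0, 0, 0, 0],
    [0, 0, 0, 0],
  ],
)

```text
clock: 14.0
ee_pos: [0.5565, -0.1243, 0.1457]
tcp_rot: [180.0, 0.0, 4.3]
ft_force: [-1.5, -1.9, -12.1]
opening: 0.225
gripper_force: 58.9
```

drive_effector(
  offsets=[
    [0, 0, -0.0001, 0],
    [0, 0, -0.0001, 0],
    [0, 0, -0.0001, 0],
    [0, 0, -0.0001, 0],
    [0, 0, -0.0001, 0],
    [0, 0, -0.0001, 0],
    [0, 0, -0.0001, 0],
  ],
)

```text
clock: 14.7
ee_pos: [0.5565, -0.1243, 0.1458]
tcp_rot: [180.0, 0.0, 4.3]
ft_force: [-1.0, -2.6, -13.3]
opening: 0.227
gripper_force: 58.9
```

drive_effector(
  offsets=[
    [0, 0, 0, 0],
    [0, 0, 0, 0],
    [0, 0, 0, 0],
    [0, 0, 0, 0],
    [0, 0, 0, 0],
    [0, 0, 0, 0],
    [0, 0, 0, 0],
  ],
)

```text
clock: 15.4
ee_pos: [0.5565, -0.1243, 0.1458]
tcp_rot: [180.0, 0.0, 4.3]
ft_force: [-0.9, -2.1, -13.1]
opening: 0.22
gripper_force: 58.9
```

Held at about 12 N net for over a second. Lowering it back home: about 2.3 mm, plus a light press.

drive_effector(
  offsets=[
    [0, 0, 0.0005, 0],
    [0, 0, 0.001, 0],
    [0, 0, 0.0015, 0],
    [0, 0, 0.002, 0],
    [0, 0, 0.0023, 0],
    [0, 0, 0.0023, 0],
    [0, 0, 0.0023, 0],
  ],
)

```text
clock: 16.1
ee_pos: [0.5566, -0.1244, 0.1438]
tcp_rot: [180.0, -0.0, 4.3]
ft_force: [-3.8, -0.9, 2.0]
opening: 0.224
gripper_force: 60.7
```

drive_effector(
  offsets=[
    [0, 0, 0.0003, 0],
    [0, 0, 0.0003, 0],
    [0, 0, 0.0003, 0],
  ],
)

```text
clock: 16.4
ee_pos: [0.5566, -0.1244, 0.1434]
tcp_rot: [180.0, -0.0, 4.3]
ft_force: [-4.0, -1.4, 5.7]
opening: 0.227
gripper_force: 61.6
```

drive_effector(
  offsets=[
    [0, 0, 0, 0],
    [0, 0, 0, 0],
    [0, 0, 0, 0],
    [0, 0, 0, 0],
    [0, 0, 0, 0],
    [0, 0, 0, 0],
    [0, 0, 0, 0],
    [0, 0, 0, 0],
  ],
  finger_gap=1.0,
)

```text
clock: 17.2
ee_pos: [0.5566, -0.1243, 0.1431]
tcp_rot: [180.0, 0.0, 4.3]
ft_force: [0.6, -0.3, 0.8]
opening: 0.999
gripper_force: 0.0
```

drive_effector(
  offsets=[
    [0, 0, -0.01, 0],
    [0, 0, -0.03, 0],
    [0, 0, -0.06, 0],
    [0, 0, -0.1, 0],
    [0, 0, -0.14, 0],
    [0, 0, -0.16, 0],
    [0, 0, -0.16, 0],
    [0, 0, -0.16, 0],
  ],
)

```text
clock: 18.0
ee_pos: [0.5564, -0.1243, 0.3038]
tcp_rot: [180.0, -0.1, 4.3]
ft_force: [0.3, 0.0, -1.0]
opening: 1.0
gripper_force: 0.0
```

Run:
```python
from plant import ctrl
from h import *
s=ctrl.capture('scene'); w=ctrl.capture('wrist'); o=ctrl.get_obs(); print(o['ee_pos'],o['ft_force'],o['joint_velocities'].round(2))
a=cv2.resize(s['pixels'][140:260,200:360],(400,300),interpolation=2); b=cv2.resize(w['pixels'],(400,300))
cv2.imwrite('pics/f.png',np.hstack([a,b])[:,:,::-1])
```

```text
[ 0.55600334 -0.12417069  0.30239569] [0.1439258  0.0627272  0.89867906] [ 0.01  0.62 -0.07  0.15  0.05 -0.06  0.07]
```

View pics/f.png

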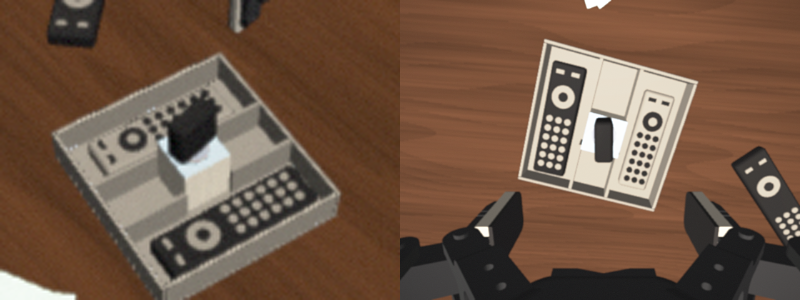

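The handle stands upright with its flange on the boss, at (195,150) in the scene crop. Both remotes are undisturbed and the gripper is clear.

```bash
python3 -c "
from plant import ctrl
print(ctrl.sign_off())"
```

```text
the job is handed in; nothing more can be done
None
```

The handle is seated fully home in the caddy socket. It held a straight pull of about 12 to 15 N for over three seconds (readings never above 16 N), then settled back and was released at 18 s. I saw no sign that the remotes or mug were disturbed, and the job is handed in.

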